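# Pack a V-block up level on two tapered offcuts

## Task

Make a level stand for the V-block from the tapered metal offcuts. Leave the larger tapered offcut where it lies and set the smaller tapered one centrally on its slope, the opposite way round (thick end over thin end), so that the top comes out level; then stand the V-block upright on the middle of that level top and let go. The flat offcut of even thickness that lies about is of no use here.

Things in the scene. Friction and masses are not known exactly. Their poses are not given: they have to be found in the camera images.
- base_seat (a point): Centre of the 15-degree sloping top of the larger tapered offcut (bare grey metal wedge 120 x 60 mm, one corner sawn off, loose), 28 mm above the table on which its flat underside lies. x: level, along its length to the thick end, up the slope (toward the robot within 30 degrees); y: across; z: vertical, not the slope's normal. 12 mm thick at the -x end, 44 mm at the +x end.
- top_wedge_center (a point): Centre, 13 mm above the flat underside, of the smaller tapered offcut (bare grey metal wedge 90 x 50 mm, upright parallel sides 50 mm apart, one corner sawn off, 0.3 kg), lying on its underside. x: along its length to the thick end; y: across; z: normal of the underside. Top slopes 15 degrees: 14 mm thick at -x, 26 mid, 38 at +x. On the larger one its level top is 53 mm over the table.
- v_block_center (a point): Centre, 21 mm above its underside, of the ground steel V-block: 60 mm long along x, 51 mm wide along y between flat parallel sides, 42 mm high, about 0.6 kg. It stands upright on the table with its V groove open to the top (z) and running along x.
Mind the look-alikes: they are no part of the job. Leave any green or pink look-alike of the part that bears v_block_center alone.

How it is judged:
By the outcome, as a careful person would: the job done as asked, in the order asked, and still so for the second after the job is handed in, with the robot touching nothing.
It also fails if it takes over 54 s, if anything falls off the work surface, if the arm or the gripper's body presses on something with over 40 N, if the wrist force passes 120 N, or if a joint passes its speed limit or range.

## Robot

A 7-joint arm with a two-finger parallel gripper is mounted at the origin on the work surface; the furniture and walls round the work are solid. World frame = base frame: x ahead of the robot, y to its left, z up, the work surface at z = 0. Lengths are in m, angles in rad, forces in N, time in s.
With the tool pointing down it reaches from about 0.4 to 0.85 m from the base axis. Payload 4.4 kg.
Tool frame: the origin (TCP) lies at the very end of the fingers, on their centre line; the grasp point (between the pads) lies 19 mm behind it; z points along the fingers, x is the direction in which the jaws open and shut, and the axes are right-handed (so a half turn about z gives the same grasp; the last joint's range is limited). The gripper opens to 94 mm and grips with 3 to 60 N. Pads are 16 mm wide; open, the fingers measure 119 mm over their backs; the gripper's body (75 mm by 177 mm) begins 78 mm behind the grasp point.
Start: joints at [-1.196, 0.628, 0.038, 1.517, -0.027, 0.996, -0.02], TCP at [0.277, 0.588, 0.205] pointing down, gripper open.
Joint ranges: [-3.06, 3.06], [-0.37, 2.12], [-1.25, 1.32], [0.18, 2.47], [-1.1, 4.24], [0.23, 1.98], [-2.94, 2.94]. Speed limits (rad/s): [2.57, 2.57, 3.14, 3.14, 3.14, 3.14, 3.14].

## Interface

Orientations are given as a 3x3 rotation matrix whose columns are the frame's x, y, z axes.
In Python, from workcell import robot gives the robot as it stands. The module is installed in compiled form; this text tells all that it offers.
- The arm moves only by the tool arm_command, never from a script. Its argument "motion" is a list that holds one entry, the list of rows, each a list of 4 numbers: the shift along the tool's x, y, z in m, then the turn about the tool's z in rad. In form: [[[dx, dy, dz, yaw], ...]]. A call has 1 to 12 rows; each row shifts and turns the pose as measured when the row begins, along the tool's axes as they then stand; what a row does not reach is not made up. A row lasts 1/12 s, in which the tool goes at most 41.7 mm and 7.16 degrees, less where a joint would pass 70% of its speed; a pose out of reach is approached as far as the arm can. A call is refused whole if a number of a shift passes 0.0417 or a number of a turn 0.125, either way. A call with a gripper value outside its range is refused whole. "hand" is the opening, from -1 (shut) to 1 (fully open), so that 0 is half open, set as the call begins (left out, the last holds). The fingers move at their own pace and stop on an object; "force" is the grip in N (left out, the last holds). Time passes only in rows, so rows that do not move let the fingers close. It gives the time, the measured TCP pose, the force and the opening at its end, in the units of the state.
- robot.state(): the state, without advancing time (a new reading comes with each control period).
- robot.grab_frame(name): name is "scene" or "top" or "wrist"; returns a dict with "frame" (480x640x3 uint8, red, green, blue), "range_z" (480x640 float32, m along the optical axis (not along the pixel's ray), 0 where there is no reading), "fx", "fy", "cx", "cy" (pixels), "world_to_cam" (4x4, takes a point from world to camera coordinates). Camera axes: x right, y up, looking along -z (the intrinsics and any distortion apply to the point x, -y, -z); pixel columns grow to the right and rows downward; lengths in m; the calibration is good to about 2 mm. A picture is of the moment at which its call begins.
- robot.finish_job(): hands the job in, once; it reports no verdict.
The state is a dict: "time": time; "joint_pos": joint angles; "joint_velocities": joint speeds; "tau": joint torques, N m; "ee_pos": TCP position; "tcp_rot": TCP orientation; "ft_force": force on the tool from outside, world axes, zero at the start; "wrist_torque": the same for the moment, N m; "width": opening from 0.0 (shut) to 1.0 (fully open).
Only numpy, scipy, OpenCV 4.12 (cv2) and the standard library are available. Lean on these libraries where they do the work, as an engineer would, in place of code of your own. Each camera call takes 0.05 s, during which the arm holds its last target. There are 200 camera calls.

## Working session

There is one attempt and no reset: what is moved stays moved. The work goes in short steps, Python scripts to look and compute and a tool call to move; the robot and the scene stay as the last step left them, time stands still between calls to the robot, and variables do not carry over. Pictures are saved under pics/ and viewed, about 8 in all and at most 12, crops included, and the job is handed in when it is done.

Besides the shell and the picture viewer there is one more tool, called after "Call:" by a JSON object that holds its "op" and its "data", one argument or row to a line. arm_command: Moves the arm, as the interface text tells. Its arguments: {"type":"object","properties":{"motion":{"type":"array","items":{"type":"array","items":{"type":"array","items":{"type":"number"}}}},"hand":{"type":"number"},"force":{"type":"number"}},"required":["motion"]}

```bash
mkdir -p pics; cat > h.py <<'E'
import numpy as np, cv2
from workcell import robot
def grab(n):
    g=robot.grab_frame(n); np.savez(f'{n}.npz',**g); return g
def cloud(g):
    z=g['range_z'].astype(float); v,u=np.mgrid[:480,:640]
    X=(u-g['cx'])/g['fx']*z; Y=-(v-g['cy'])/g['fy']*z
    P=np.stack([X,Y,-z,np.ones_like(z)],-1)
    W=P@np.linalg.inv(g['world_to_cam']).T
    W=W[...,:3]; W[z==0]=np.nan; return W
def save(im,n): cv2.imwrite(f'pics/{n}.png',cv2.cvtColor(im,cv2.COLOR_RGB2BGR))
E
python3 - <<'E'
from h import *
np.set_printoptions(precision=3,suppress=True)
for n in('top','scene'):
    g=grab(n); save(g['frame'],n+'0'); print(n,g.keys(),g['fx'],np.linalg.inv(g['world_to_cam']))
s=robot.state();print(s)
E
```

```text
top dict_keys(['frame', 'range_z', 'fx', 'fy', 'cx', 'cy', 'world_to_cam']) 510.2251744872304 [[-0.016  0.995 -0.097  0.3  ]
 [-1.    -0.017 -0.004 -0.097]
 [-0.006  0.097  0.995  1.38 ]
 [ 0.     0.     0.     1.   ]]
scene dict_keys(['frame', 'range_z', 'fx', 'fy', 'cx', 'cy', 'world_to_cam']) 583.2827812425185 [[ 0.77   0.489 -0.409 -0.179]
 [-0.638  0.578 -0.509 -0.882]
 [-0.013  0.653  0.757  1.232]
 [ 0.     0.     0.     1.   ]]
{'time': 0.1, 'joint_pos': array([-1.196,  0.629,  0.038,  1.518, -0.027,  0.996, -0.02 ]), 'joint_velocities': array([ 0.   , -0.001,  0.001, -0.004, -0.001,  0.001, -0.002]), 'tau': array([  0.003, -55.079,   1.147, -18.711,  -0.052,   0.019,   0.   ]), 'ee_pos': array([0.277, 0.587, 0.205]), 'tcp_rot': array([[ 0.427,  0.904, -0.001],
       [ 0.904, -0.427, -0.002],
       [-0.002,  0.   , -1.   ]]), 'ft_force': array([-0.708, -0.059,  0.949]), 'wrist_torque': array([ 0.02 ,  0.003, -0.022]), 'width': 1.0036122604197575}
```

View pics/top0.png

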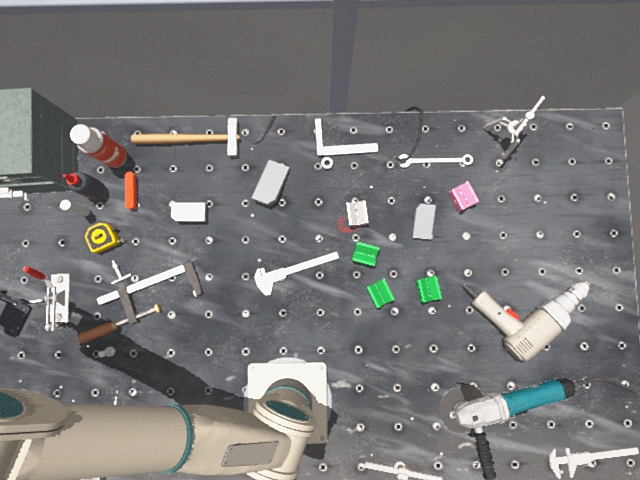

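View pics/scene0.png

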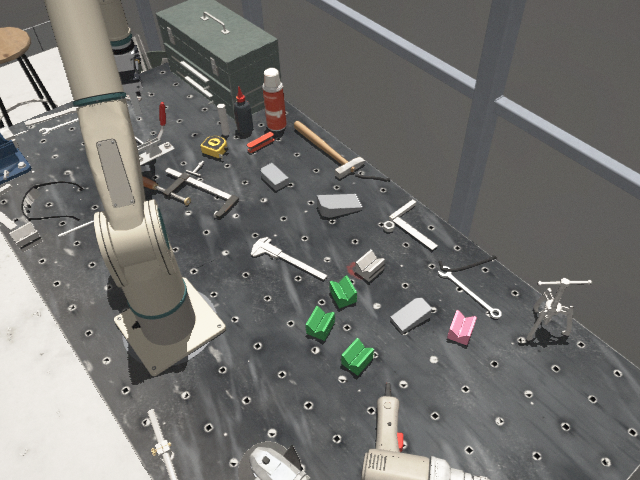

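Top view: the grey offcuts are at (270,183), the large wedge; (424,222), probably the small wedge; and (188,212), probably the flat piece. The bare steel V-block is at (357,213). The look-alikes are green at (365,254), (380,293), (429,290) and pink at (464,195). I'll measure these with depth and confirm in a crop.

```bash
cat >> h.py <<'E'
def load(n): return dict(np.load(f'{n}.npz'))
E
python3 - <<'E'
from h import *
np.set_printoptions(precision=4,suppress=True)
g=load('top'); W=cloud(g); f=g['frame']
for name,(u,v) in dict(big=(270,183),small=(424,222),flat=(188,212),vb=(357,213)).items():
    r=32; sl=(slice(v-r,v+r),slice(u-r,u+r)); w=W[sl]; 
    m=(w[...,2]>0.007).astype(np.uint8)
    n,l,st,c=cv2.connectedComponentsWithStats(m); k=l[r,r]; m=l==k
    p=w[m]; (cx,cy),(a,b),ang=cv2.minAreaRect(p[:,:2].astype(np.float32))
    A=np.c_[p[:,:2]-[cx,cy],np.ones(len(p))]
    ii=p[:,2]>0.01
    sol=np.linalg.lstsq(A[ii],p[ii,2],rcond=None)[0]
    res=p[:,2]-A@sol
    print(name,'n',len(p),'rect',cx,cy,a,b,ang,'z',np.percentile(p[:,2],[2,50,98]),'grad',sol,'slope deg',np.degrees(np.arctan(np.hypot(*sol[:2]))),'dir',np.degrees(np.arctan2(sol[1],sol[0])),'res',np.std(res))
s=load('scene')['frame']
a=cv2.resize(f[140:320,160:500],None,fx=2.2,fy=2.2,interpolation=cv2.INTER_CUBIC)
save(a,'crop0')
E
```

```text
big n 996 rect 0.5827834606170654 0.037350837141275406 0.06312374025583267 0.12122869491577148 68.41824340820312 z [0.0094 0.0282 0.0456] grad [-0.2009  0.1291  0.0277] slope deg 13.43001398005184 dir 147.27780437033925 res 0.005586812984494658
small n 673 rect 0.4707300662994385 -0.37127092480659485 0.05304340273141861 0.09089099615812302 84.47203063964844 z [0.0106 0.0263 0.0404] grad [ 0.2662 -0.0643  0.0264] slope deg 15.315750214202813 dir -13.569078749698736 res 0.003703581919272763
flat n 653 rect 0.5059592127799988 0.2604162096977234 0.09104341268539429 0.05072220414876938 89.51586151123047 z [0.0136 0.0263 0.0321] grad [0.0154 0.0205 0.0261] slope deg 1.4693329913274416 dir 53.01435984552576 res 0.0036757679225489937
vb n 463 rect 0.49439868330955505 -0.1912887692451477 0.0606277771294117 0.051050830632448196 7.011677265167236 z [0.0162 0.0353 0.0463] grad [ 0.0505 -0.0249  0.0341] slope deg 3.2230235076199754 dir -26.24862508511832 res 0.008004178412765304
```

View pics/crop0.png

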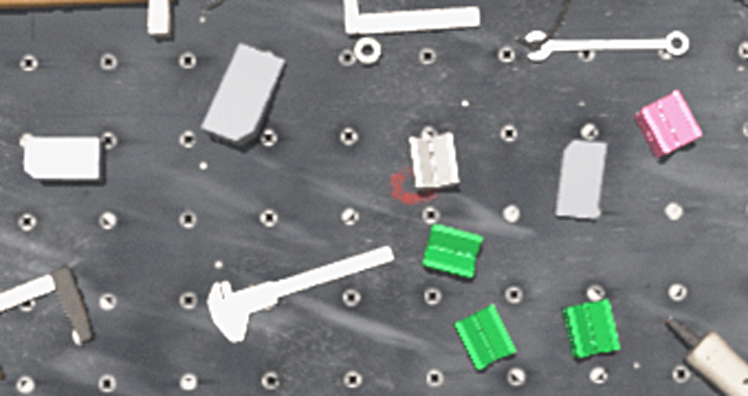

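The crop confirms it. The big wedge (243,95 in the crop) is 121x63 mm, rises toward the robot and has a sawn corner. The small wedge (582,180) is 91x53 mm, sloped about 15° with a 26 mm middle, thick end away from the robot. The piece at (62,160) is flat (slope about 1°), so it's the one to ignore. The bare grey V-block is at (433,160), with the green and pink ones as look-alikes. Moving now.

Call:
{"op": "arm_command", "data": {
  "motion": [
    [[-0.026,0.031,0,0],[-0.026,0.031,0,0],[-0.026,0.031,0,0],[-0.026,0.031,0,0],[-0.026,0.031,0,0],[-0.026,0.031,0,0],[-0.026,0.031,0,0],[-0.026,0.031,0,0],[-0.026,0.031,0,0],[-0.026,0.031,0,0],[-0.026,0.031,0,0],[-0.026,0.031,0,0]]
  ],
  "hand": 1
}}

```text
time: 1.1
ee_pos: [0.4796, 0.1431, 0.1977]
tcp_rot: [[0.407, 0.914, -0.01], [0.914, -0.407, 0.0], [-0.004, -0.009, -1.0]]
ft_force: [0.6, 0.3, 0.3]
width: 0.998
```

Call:
{"op": "arm_command", "data": {
  "motion": [
    [[-0.034,0.0134,0,0],[-0.034,0.0134,0,0],[-0.034,0.0134,0,0],[-0.034,0.0134,0,0],[-0.034,0.0134,0,0],[-0.034,0.0134,0,0],[-0.034,0.0134,0,0],[-0.034,0.0134,0,0],[-0.034,0.0134,0,0],[0,0,0,-0.115],[0,0,0,-0.115],[0,0,0,-0.115]]
  ]
}}

```text
time: 2.1
ee_pos: [0.4614, -0.2151, 0.1954]
tcp_rot: [[0.081, 0.997, -0.011], [0.997, -0.081, -0.005], [-0.006, -0.01, -1.0]]
ft_force: [1.4, -0.1, 0.7]
width: 0.997
```

Call:
{"op": "arm_command", "data": {
  "motion": [
    [[-0.034,0.002,0,0],[-0.034,0.002,0,0],[-0.034,0.002,0,0],[-0.034,0.002,0,0],[0,0,0,0]]
  ]
}}

```text
time: 2.52
ee_pos: [0.458, -0.3549, 0.1942]
tcp_rot: [[0.07, 0.997, -0.013], [0.998, -0.07, -0.003], [-0.004, -0.013, -1.0]]
ft_force: [1.0, 0.2, 1.0]
width: 0.999
```

```bash
python3 - <<'E'
from h import *
np.set_printoptions(precision=4,suppress=True)
g=grab('wrist'); save(g['frame'],'wrist1'); W=cloud(g)
print(np.linalg.inv(g['world_to_cam']))
E
```

```text
[[ 0.0693 -0.9658 -0.2497  0.3832]
 [ 0.9976  0.0662  0.0208 -0.3492]
 [-0.0035 -0.2505  0.9681  0.3749]
 [ 0.      0.      0.      1.    ]]
```

View pics/wrist1.png

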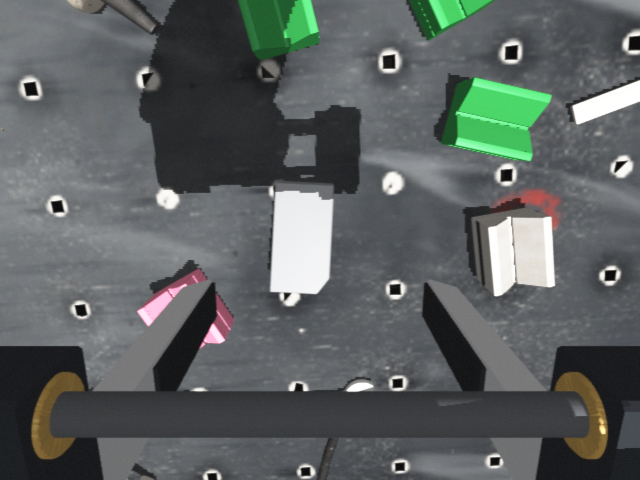

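Wrist view: the small wedge is at (302,240) with its sawn corner at the lower right. The steel V-block is at (515,250) and the pink look-alike at (185,310) is clear of the fingers. I'll measure both targets from here.

```bash
cat >> h.py <<'E'
def fit(W,u,v,zmin=0.006,name=''):
    m=np.nan_to_num(W[...,2])>zmin
    # cut at depth discontinuities by connected components
    n,l,st,c=cv2.connectedComponentsWithStats(m.astype(np.uint8),connectivity=4); p=W[l==l[v,u]]
    (cx,cy),(a,b),ang=cv2.minAreaRect(p[:,:2].astype(np.float32))
    L,w,th=(a,b,ang) if a>b else (b,a,ang-90)
    t=np.radians(th); q=(p[:,:2]-[cx,cy])@np.array([[np.cos(t),-np.sin(t)],[np.sin(t),np.cos(t)]])
    k=(abs(q[:,0])<.3*L)&(abs(q[:,1])<.3*w)
    s=np.linalg.lstsq(np.c_[q[k],np.ones(k.sum())],p[k,2],rcond=None)[0]
    print(name,'c',np.round([cx,cy],4),'L,w',np.round([L,w],4),'ang',round(th,1),'slope along/across deg',np.round(np.degrees(np.arctan(s[:2])),1),'zc',round(s[2],4),'n',len(p),'zmax',np.round(np.percentile(p[:,2],98),4))
def to_tool(x,y,head=None):
    s=robot.state(); R=s['tcp_rot']; d=np.array([x,y])-s['ee_pos'][:2]
    h=np.degrees(np.arctan2(R[1,0],R[0,0]))
    print('ee',np.round(s['ee_pos'],4),'head',round(h,2),'shift tool x,y',np.round(R[:2,:2].T@d,4),'' if head is None else ('yaw',round(np.radians(h-head),3)),'t',round(s['time'],2),'width mm',round(s['width']*94,1))
E
python3 - <<'E'
from h import *
W=cloud(load('wrist')); fit(W,302,240,name='small'); fit(W,535,240,name='vb')
W=cloud(load('top')); fit(W,270,183,name='big');fit(W,424,222,name='small-top')
to_tool(.4707,-.3713,84.5)
E
```

```text
small c [ 0.4701 -0.3714] L,w [0.0903 0.0501] ang -6.9 slope along/across deg [15.   0.1] zc 0.0266 n 6411 zmax 0.0381
vb c [ 0.4938 -0.1925] L,w [0.061  0.0516] ang 6.5 slope along/across deg [-0.2  5.4] zc 0.031 n 5703 zmax 0.0435
big c [0.5837 0.0398] L,w [0.1211 0.0642] ang -22.0 slope along/across deg [-14.9  -1. ] zc 0.0287 n 998 zmax 0.0456
small-top c [ 0.4707 -0.3713] L,w [0.0909 0.053 ] ang -5.5 slope along/across deg [15.9 -3.1] zc 0.0266 n 674 zmax 0.0404
ee [ 0.4584 -0.3512  0.1938] head 86.09 shift tool x,y [-0.0193  0.0137] ('yaw', np.float64(0.028)) t 2.57 width mm 93.9
```

Call:
{"op": "arm_command", "data": {
  "motion": [
    [[-0.0193,0.0155,0,0.052],[0,0,0.035,0],[0,0,0.035,0],[0,0,0.035,0],[0,0,0.02,0],[0,0,0,0]]
  ]
}}

```text
time: 3.07
ee_pos: [0.4744, -0.3674, 0.0652]
tcp_rot: [[0.12, 0.993, -0.009], [0.993, -0.12, 0.003], [0.002, -0.009, -1.0]]
ft_force: [-0.6, -0.0, 0.8]
width: 1.0
```

```bash
python3 -c "
from h import *
to_tool(.4701,-.3714,83.1)"
```

```text
ee [ 0.4744 -0.3674  0.0652] head 83.09 shift tool x,y [-0.0045 -0.0038] ('yaw', np.float64(-0.0)) t 3.07 width mm 94.0
```

Call:
{"op": "arm_command", "data": {
  "motion": [
    [[-0.0045,-0.0036,0.01,0],[0,0,0.024,0],[0,0,0.016,0],[0,0,0.006,0],[0,0,0,0]]
  ]
}}

```text
time: 3.48
ee_pos: [0.4718, -0.3698, 0.01]
tcp_rot: [[0.117, 0.993, -0.006], [0.993, -0.117, 0.002], [0.001, -0.006, -1.0]]
ft_force: [-0.0, -0.1, 0.5]
width: 1.002
```

```bash
python3 -c "
from h import *
to_tool(.4701,-.3714,83.1)"
```

```text
ee [ 0.4718 -0.3698  0.01  ] head 83.31 shift tool x,y [-0.0018 -0.0015] ('yaw', np.float64(0.004)) t 3.48 width mm 94.2
```

Call:
{"op": "arm_command", "data": {
  "motion": [
    [[-0.0018,-0.0015,0.003,0.004],[0,0,0,0]]
  ]
}}

```text
time: 3.65
ee_pos: [0.4709, -0.372, 0.0087]
tcp_rot: [[0.121, 0.993, -0.004], [0.993, -0.121, 0.001], [0.0, -0.004, -1.0]]
ft_force: [-1.1, -0.5, -0.6]
width: 0.997
```

Call:
{"op": "arm_command", "data": {
  "motion": [
    [[0,0,0,0],[0,0,0,0],[0,0,0,0],[0,0,0,0],[0,0,0,0],[0,0,0,0],[0,0,0,0],[0,0,0,0]]
  ],
  "hand": -1,
  "force": 20
}}

```text
time: 4.32
ee_pos: [0.4732, -0.3736, 0.013]
tcp_rot: [[0.121, 0.993, 0.002], [0.993, -0.121, -0.003], [-0.003, 0.002, -1.0]]
ft_force: [-0.1, -0.6, -0.6]
width: 0.532
```

Call:
{"op": "arm_command", "data": {
  "motion": [
    [[0,0,-0.02,0],[0,0,-0.035,0],[0,0,-0.035,0],[0.03,0.004,-0.02,0],[0.038,0.005,0,0],[0.038,0.005,0,0],[0.038,0.005,0,0],[0.038,0.005,0,0],[0.038,0.005,0,0],[0.038,0.005,0,0],[0.038,0.005,0,0],[0.02,0.002,0,0]]
  ]
}}

```text
time: 5.32
ee_pos: [0.5479, -0.0603, 0.1192]
tcp_rot: [[0.139, 0.99, -0.012], [0.99, -0.139, -0.002], [-0.004, -0.012, -1.0]]
ft_force: [0.2, 0.6, -3.8]
width: 0.53
```

Call:
{"op": "arm_command", "data": {
  "motion": [
    [[0,0,0,0.09],[0,0,0,0.09],[0,0,0,0.085],[0,0,0,0]]
  ]
}}

```text
time: 5.65
ee_pos: [0.5469, -0.0477, 0.1162]
tcp_rot: [[0.389, 0.921, -0.018], [0.921, -0.389, 0.004], [-0.003, -0.018, -1.0]]
ft_force: [-0.2, 0.4, -3.8]
width: 0.533
```

```bash
python3 - <<'E'
from h import *
to_tool(.5837,.0398,68)
g=grab('wrist'); save(g['frame'],'wrist2')
E
```

```text
ee [ 0.5469 -0.0477  0.1162] head 67.13 shift tool x,y [ 0.0949 -0.0001] ('yaw', np.float64(-0.015)) t 5.65 width mm 50.1
```

View pics/wrist2.png

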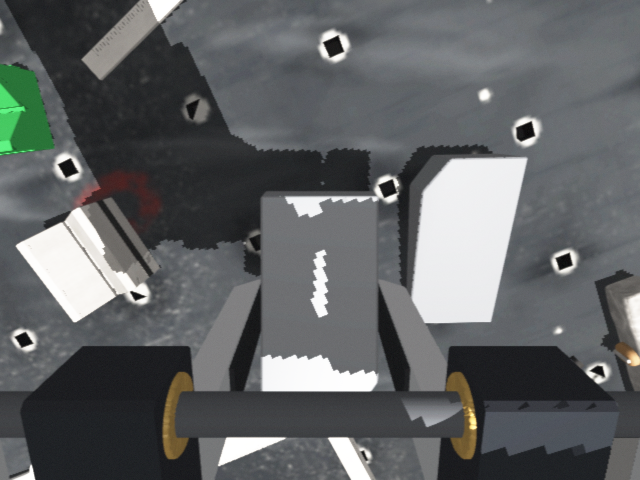

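The held wedge is at (320,285), square in the jaws. The base is at (470,235) with its sawn corner at the upper left. I'll measure both.

```bash
python3 - <<'E'
from h import *
g=load('wrist'); W=cloud(g); fit(W,475,240,name='big'); s=robot.state()
R=s['tcp_rot']; T=(W-s['ee_pos'])@R
for v in range(190,350,12): print(v,np.round(T[v,[290,345]]*1000,1).tolist())
k=T[225:330,275:365].reshape(-1,3); k=k[~np.isnan(k[:,0])]
print(len(k)); q=np.linalg.lstsq(np.c_[k[:,:2],np.ones(len(k))],k[:,2],rcond=None)[0]; print('top: slope x,y deg, z at tcp', np.degrees(np.arctan(q[:2])),q[2]*1000)
t=np.radians(-22)
e=np.array([np.cos(t),np.sin(t)])
E
```

```text
big c [ 0.6136 -0.0911] L,w [0.5032 0.2546] ang 73.4 slope along/across deg [-45.7  37.3] zc 0.1135 n 111923 zmax 0.2391
190 [[-20.8, -32.8, 117.9], [18.0, -32.6, 118.9]]
202 [[-12.6, -45.7, -2.5], [10.6, -45.7, -3.0]]
214 [[-12.6, -40.7, -3.5], [10.6, -40.8, -4.2]]
226 [[-12.7, -35.8, -4.6], [10.6, -35.9, -5.3]]
238 [[-12.6, -31.0, -6.4], [10.6, -31.0, -6.6]]
250 [[-12.7, -25.9, -7.2], [10.6, -26.1, -8.0]]
262 [[-12.6, -21.3, -9.4], [10.6, -20.9, -8.4]]
274 [[-12.6, -16.6, -11.2], [10.6, -16.1, -10.1]]
286 [[-12.7, -11.3, -11.4], [10.6, -10.8, -10.3]]
298 [[-12.7, -6.3, -12.6], [10.6, -6.2, -12.5]]
310 [[-12.8, -1.3, -13.7], [10.5, -1.9, -15.2]]
322 [[-12.8, 3.5, -15.3], [10.5, 3.6, -15.3]]
334 [[-12.8, 8.4, -16.7], [10.6, 8.7, -16.2]]
346 [[-12.7, 12.9, -18.7], [10.6, 14.0, -16.8]]
9414
top: slope x,y deg, z at tcp [ -0.12058825 -14.93446036] -14.553930147764834
```

```bash
python3 - <<'E'
from h import *
W=cloud(load('wrist')); W=W.copy(); W[:,:392]=np.nan; W[345:]=np.nan; W[:,585:]=np.nan; W[W[...,2]>.06]=np.nan
fit(W,475,240,name='big')
k=W[170:310,440:490].reshape(-1,3);k=k[~np.isnan(k[:,0])]; q=np.linalg.lstsq(np.c_[k[:,:2],np.ones(len(k))],k[:,2],rcond=None)[0]
print(np.degrees(np.arctan(np.hypot(*q[:2]))),'updir',np.degrees(np.arctan2(q[1],q[0])),'z at (.5837,.0398)',q@[.5837,.0398,1])
m=np.nan_to_num(W[...,2])>.006
import cv2
T=load('wrist')['frame'].copy(); print('bbox',np.argwhere(m).min(0),np.argwhere(m).max(0))
E
```

```text
big c [0.5831 0.0379] L,w [0.1204 0.061 ] ang -21.6 slope along/across deg [-14.9  -0. ] zc 0.0286 n 16100 zmax 0.044
14.95091362689662 updir 158.47030922523115 z at (.5837,.0398) 0.02861297438659685
bbox [154 408] [322 527]
```

Call:
{"op": "arm_command", "data": {
  "motion": [
    [[0.031,0.003,0,-0.022],[0.031,0.002,0,0],[0.031,0.002,0.01,0],[0,0,0.02,0],[0,0,0,0]]
  ],
  "force": 15
}}

```text
time: 6.12
ee_pos: [0.5875, 0.0349, 0.0838]
tcp_rot: [[0.359, 0.933, -0.02], [0.933, -0.359, 0.002], [-0.005, -0.019, -1.0]]
ft_force: [-2.0, -0.6, -5.0]
width: 0.53
```

```bash
python3 -c "
from h import *
to_tool(.5905,.035,68.4)"
```

```text
ee [0.5875 0.0349 0.0838] head 68.98 shift tool x,y [0.0012 0.0028] ('yaw', np.float64(0.01)) t 6.12 width mm 49.8
```

Call:
{"op": "arm_command", "data": {
  "motion": [
    [[0.0012,0.0033,0.012,0.01],[0,0,0.012,0],[0,0,0.004,0],[0,0,0,0]]
  ]
}}

```text
time: 6.45
ee_pos: [0.59, 0.034, 0.0546]
tcp_rot: [[0.363, 0.931, -0.021], [0.932, -0.363, 0.002], [-0.006, -0.02, -1.0]]
ft_force: [-0.0, 0.9, -3.7]
width: 0.533
```

```bash
python3 -c "
from h import *
to_tool(.5905,.035,68.4)"
```

```text
ee [0.59   0.034  0.0546] head 68.7 shift tool x,y [0.0011 0.0001] ('yaw', np.float64(0.005)) t 6.45 width mm 50.1
```

Now lower onto the slope with a gentle grip, so the wedge pivots in the jaws.

Call:
{"op": "arm_command", "data": {
  "motion": [
    [[0.001,0,0.002,0.005],[0,0,0.002,0],[0,0,0.002,0],[0,0,0.002,0]]
  ],
  "force": 10
}}

```text
time: 6.78
ee_pos: [0.5911, 0.0328, 0.0482]
tcp_rot: [[0.37, 0.929, -0.018], [0.929, -0.37, 0.002], [-0.005, -0.018, -1.0]]
ft_force: [0.8, -0.1, -2.0]
width: 0.531
```

Call:
{"op": "arm_command", "data": {
  "motion": [
    [[0,0,0.002,0],[0,0,0.002,0],[0,0,0.002,0]]
  ]
}}

```text
time: 7.03
ee_pos: [0.5925, 0.0323, 0.0432]
tcp_rot: [[0.37, 0.929, -0.015], [0.929, -0.37, 0.001], [-0.004, -0.014, -1.0]]
ft_force: [0.7, -0.4, -1.5]
width: 0.529
```

```bash
cat >> h.py <<'E'
def held():
    g=grab('wrist'); W=cloud(g); s=robot.state(); R=s['tcp_rot']; T=(W-s['ee_pos'])@R
    sl=(abs(T[...,0])<.018)&(T[...,1]>-.038)&(T[...,1]<.012)&(T[...,2]>-.04)&(T[...,2]<.01)
    p=W[sl]; c=p.mean(0); q=np.linalg.lstsq(np.c_[p[:,:2]-c[:2],np.ones(len(p))],p[:,2],rcond=None)[0]
    print('top n',len(p),'tilt deg',np.round(np.degrees(np.hypot(*q[:2])),2),'dir',np.round(np.degrees(np.arctan2(q[1],q[0]))),'mean z',np.round(c,4)); return g,W
E
python3 -c "
from h import *
to_tool(.5905,.035,68.4); held(); print(robot.state()['ft_force'])"
```

```text
ee [0.5925 0.0323 0.0432] head 68.27 shift tool x,y [ 0.0018 -0.0029] ('yaw', np.float64(-0.002)) t 7.03 width mm 49.7
top n 9931 tilt deg 4.98 dir -23.0 mean z [0.5801 0.0373 0.0559]
[ 2.10602722 -0.34682119 -2.63125517]
```

The wedge is pivoting as planned: its top is down to a 5° tilt, with low force.

Call:
{"op": "arm_command", "data": {
  "motion": [
    [[0.001,-0.0015,0.0015,0],[0.001,-0.0015,0.0015,0],[0,-0.001,0.002,0]]
  ]
}}

```text
time: 7.33
ee_pos: [0.5915, 0.0346, 0.0391]
tcp_rot: [[0.371, 0.929, -0.011], [0.929, -0.371, 0.0], [-0.004, -0.01, -1.0]]
ft_force: [-1.5, -1.3, 15.0]
width: 0.534
```

```bash
python3 -c "
from h import *
to_tool(.5905,.035,68.4); held(); print(robot.state()['ft_force'])"
```

```text
ee [0.5915 0.0346 0.0391] head 68.23 shift tool x,y [-0.     -0.0011] ('yaw', np.float64(-0.003)) t 7.33 width mm 50.2
top n 9750 tilt deg 0.07 dir -60.0 mean z [0.5788 0.0398 0.0534]
[ 0.76398768 -1.88012984  3.59035912]
```

Top reads level (0.07°) at z 53.4 mm. I'll check the centring against the base while still holding it.

```bash
cat >> h.py <<'E'
def centring(W,c=(.5831,.0379),a=-21.6):
    t=np.radians(a); F=(W[...,:2]-c)@np.array([[np.cos(t),-np.sin(t)],[np.sin(t),np.cos(t)]]); f,l=F[...,0],F[...,1]; z=W[...,2]
    with np.errstate(invalid='ignore'):
        near=(abs(f)<.08)&(abs(l)<.045)
        top=near&(abs(z-.0535)<.0025); exp=.028-f*np.tan(np.radians(15))
        bs=near&(abs(z-exp)<.0025)&~top
        wedge_all=near&(z>exp+.006)&(z<.057)
    P=lambda a:np.round(np.percentile(a,[0.5,99.5])*1000,1)
    for n,m in(('top',top),('base',bs)): print(n,m.sum(),'f mm',P(f[m]),'l mm',P(l[m]))
    for lo in(-.05,-.035,-.02,0,.02,.035):
        for n,m in(('top',top),('base',near&(z>.007))):
            k=m&(f>lo-.004)&(f<lo+.004)
            if k.sum()>20: print(n,'at f',lo,'l',P(l[k]))
E
python3 -c "
from h import *
W=cloud(load('wrist')); W[:,:][W[...,2]>.06]=np.nan; centring(W)"
```

```text
top 22959 f mm [-39.5  45.6] l mm [-26.6  26.3]
base 6328 f mm [-59.9  -0.7] l mm [-29.9  29.8]
base at f -0.05 l [-23.8  29.5]
top at f -0.035 l [-24.9  24.5]
base at f -0.035 l [-29.7  29.4]
top at f -0.02 l [-24.8  24.6]
base at f -0.02 l [-29.7  29.5]
top at f 0 l [-35.7  35.3]
base at f 0 l [-36.2  36. ]
top at f 0.02 l [-25.   24.6]
base at f 0.02 l [-25.   24.6]
top at f 0.035 l [-25.1  24.4]
base at f 0.035 l [-25.1  24.4]
```

Centring is within 0.5 mm and the base hasn't moved. Releasing and backing off.

Call:
{"op": "arm_command", "data": {
  "motion": [
    [[0,0,0,0],[0,0,0,0],[0,0,0,0],[0,0,0,0],[0,0,-0.02,0],[0,0,-0.035,0],[0,0,-0.035,0],[0,0,-0.01,0],[0,0,0,0]]
  ],
  "hand": 1
}}

```text
time: 8.13
ee_pos: [0.5897, 0.037, 0.1408]
tcp_rot: [[0.369, 0.929, -0.018], [0.929, -0.369, 0.002], [-0.005, -0.017, -1.0]]
ft_force: [-0.2, 0.1, 0.3]
width: 0.997
```

```bash
python3 - <<'E'
from h import *
to_tool(.4938,-.1925,96.5)
g=grab('wrist'); W=cloud(g); save(g['frame'],'wrist3'); W[W[...,2]>.06]=np.nan; centring(W); 
with np.errstate(invalid='ignore'): p=W[(abs(W[...,2]-.0535)<.003)&(abs(W[...,0]-.578)<.02)&(abs(W[...,1]-.04)<.02)]
q=np.linalg.lstsq(np.c_[p[:,:2]-p.mean(0)[:2],np.ones(len(p))],p[:,2],rcond=None)[0]; print(np.degrees(q[:2]),q[2])
E
```

```text
ee [0.5897 0.037  0.1408] head 68.35 shift tool x,y [-0.2487 -0.0044] ('yaw', np.float64(-0.491)) t 8.13 width mm 93.8
top 10264 f mm [-39.3  52.7] l mm [-24.8  24.6]
base 3173 f mm [-60.   55.3] l mm [-29.9  29.9]
base at f -0.05 l [-23.6  29.8]
top at f -0.035 l [-24.6  24.8]
base at f -0.035 l [-29.5  29.4]
top at f -0.02 l [-25.   24.4]
base at f -0.02 l [-29.6  29.5]
top at f 0 l [-24.8  24.8]
base at f 0 l [-29.4  29.6]
top at f 0.02 l [-24.6  24.6]
base at f 0.02 l [-29.5  29.9]
top at f 0.035 l [-24.9  24.3]
base at f 0.035 l [-29.5  29.8]
[ 0.13547703 -0.07972754] 0.053407366030265434
```

View pics/wrist3.png

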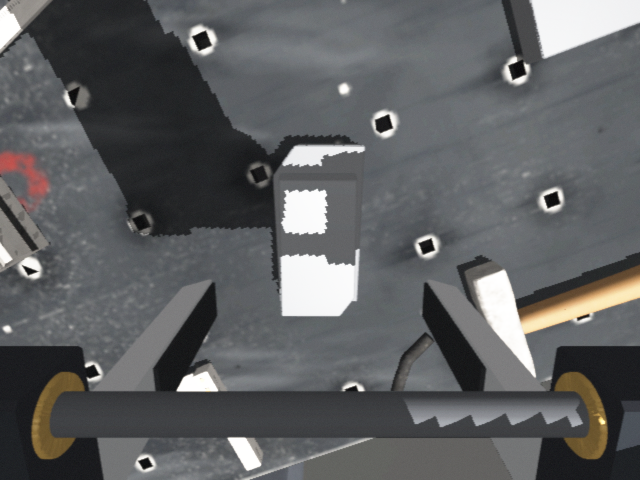

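The stand is settled: the smaller wedge sits at (318,230) on the base, aligned and level (under 0.2°, z 53.4 mm). The level top runs from -39.3 to 52.7 mm, so its middle is at (0.5893, 0.0354). Next the V-block.

Call:
{"op": "arm_command", "data": {
  "motion": [
    [[0,0,0,-0.123],[0,0,0,-0.123],[0,0,0,-0.123],[0,0,0,-0.122],[-0.031,-0.0173,0,0],[-0.031,-0.0173,0,0],[-0.031,-0.0173,0,0],[-0.031,-0.0173,0,0],[-0.031,-0.0173,0,0],[-0.031,-0.0173,0,0],[-0.031,-0.0173,0,0],[0,0,0,0]]
  ]
}}

```text
time: 9.18
ee_pos: [0.4837, -0.1951, 0.1201]
tcp_rot: [[-0.142, 0.989, -0.047], [0.99, 0.143, 0.012], [0.018, -0.045, -0.999]]
ft_force: [0.1, -0.0, 0.2]
width: 0.997
```

```bash
python3 - <<'E'
from h import *
to_tool(.4938,-.1925,96.5)
g=grab('wrist'); W=cloud(g); s=robot.state()
w=g['world_to_cam']@np.array([.4938,-.1925,.03,1]); u=int(g['cx']+g['fx']*w[0]/-w[2]); v=int(g['cy']+g['fy']*w[1]/w[2]); print(u,v)
W[W[...,2]>.06]=np.nan; fit(W,u,v,name='vb'); fit(W,u+12,v+5,name='vb')
E
```

```text
ee [ 0.4837 -0.1951  0.1201] head 98.18 shift tool x,y [0.0011 0.0104] ('yaw', np.float64(0.029)) t 9.18 width mm 93.8
318 267
vb c [ 0.4939 -0.192 ] L,w [0.0607 0.0506] ang 6.9 slope along/across deg [-0.1  2.5] zc 0.0312 n 7393 zmax 0.0434
vb c [ 0.4939 -0.192 ] L,w [0.0607 0.0506] ang 6.9 slope along/across deg [-0.1  2.5] zc 0.0312 n 7393 zmax 0.0434
```

Call:
{"op": "arm_command", "data": {
  "motion": [
    [[0.0012,0.012,0.015,0.022],[0,0.001,0.025,0],[0,0.001,0.015,0],[0,0,0,0]]
  ]
}}

```text
time: 9.57
ee_pos: [0.4958, -0.1835, 0.0588]
tcp_rot: [[-0.121, 0.991, -0.049], [0.992, 0.122, 0.019], [0.025, -0.046, -0.999]]
ft_force: [0.1, 0.3, 0.7]
width: 1.001
```

```bash
python3 -c "
from h import *
to_tool(.4939,-.192,96.9)"
```

```text
ee [ 0.4958 -0.1835  0.0588] head 96.97 shift tool x,y [-0.0082 -0.003 ] ('yaw', np.float64(0.001)) t 9.57 width mm 94.1
```

Call:
{"op": "arm_command", "data": {
  "motion": [
    [[-0.009,-0.001,0.005,0],[0,0,0.02,0],[0,0,0.014,0],[0,0,0.005,0],[0,0,0,0]]
  ]
}}

```text
time: 9.98
ee_pos: [0.4949, -0.1891, 0.0119]
tcp_rot: [[-0.127, 0.991, -0.05], [0.991, 0.128, 0.022], [0.028, -0.046, -0.999]]
ft_force: [-0.6, -1.0, 0.0]
width: 0.996
```

```bash
python3 -c "
from h import *
to_tool(.4939,-.192,96.9); print(robot.state()['tcp_rot'].round(3))"
```

```text
ee [ 0.4949 -0.1891  0.0119] head 97.32 shift tool x,y [-0.0027 -0.0013] ('yaw', np.float64(0.007)) t 9.98 width mm 93.6
[[-0.127  0.991 -0.05 ]
 [ 0.991  0.128  0.022]
 [ 0.028 -0.046 -0.999]]
```

Call:
{"op": "arm_command", "data": {
  "motion": [
    [[-0.0027,-0.0013,0.001,0.007],[0,0,0,0]]
  ]
}}

```text
time: 10.15
ee_pos: [0.4944, -0.1922, 0.0115]
tcp_rot: [[-0.12, 0.992, -0.049], [0.992, 0.122, 0.022], [0.027, -0.046, -0.999]]
ft_force: [1.0, -0.5, -0.4]
width: 1.001
```

Call:
{"op": "arm_command", "data": {
  "motion": [
    [[0,0,0,0],[0,0,0,0],[0,0,0,0],[0,0,0,0],[0,0,0,0],[0,0,0,0],[0,0,0,0]]
  ],
  "hand": -1,
  "force": 35
}}

```text
time: 10.73
ee_pos: [0.4966, -0.193, 0.0148]
tcp_rot: [[-0.12, 0.992, -0.044], [0.992, 0.121, 0.02], [0.025, -0.041, -0.999]]
ft_force: [-0.3, 3.7, 1.8]
width: 0.537
```

Call:
{"op": "arm_command", "data": {
  "motion": [
    [[0,0,-0.01,0],[0,0,-0.02,0],[0,0,-0.035,0],[0,0,-0.035,0],[0,0,-0.02,0],[0,0,0,0]]
  ]
}}

```text
time: 11.23
ee_pos: [0.4971, -0.1937, 0.1369]
tcp_rot: [[-0.121, 0.991, -0.056], [0.992, 0.122, 0.024], [0.031, -0.053, -0.998]]
ft_force: [1.1, -0.4, -5.1]
width: 0.523
```

```bash
python3 -c "
from h import *
to_tool(.5893,.0354,68.4); g=grab('wrist'); save(g['frame'],'wrist4')
W=cloud(g); s=robot.state(); T=(W-s['ee_pos'])@s['tcp_rot']
b=(abs(T[...,0])<.024)&(abs(T[...,1])<.045)&(T[...,2]>-.045)&(T[...,2]<.02)
p=W[b]; print(len(p)); 
for lo in(-.022,.019):
  k=p[(T[b][:,0]>lo)&(T[b][:,0]<lo+.004)]; k=k[k[:,2]>k[:,2].max()-.006]
  q=np.linalg.lstsq(np.c_[k[:,:2]-k[:,:2].mean(0),np.ones(len(k))],k[:,2],rcond=None)[0]; print(lo,len(k),k.mean(0).round(4),np.degrees(q[:2]).round(1), ((k-s['ee_pos'])@s['tcp_rot'])[:,1].min().round(4))
"
```

```text
ee [ 0.4971 -0.1937  0.1369] head 96.93 shift tool x,y [0.2162 0.1193] ('yaw', np.float64(0.498)) t 11.23 width mm 49.2
18660
-0.022 1519 [ 0.4956 -0.2145  0.1641] [ 0.6 -8.4] -0.0332
0.019 1476 [ 0.4907 -0.1739  0.165 ] [-0.7  0.4] -0.0332
```

View pics/wrist4.png

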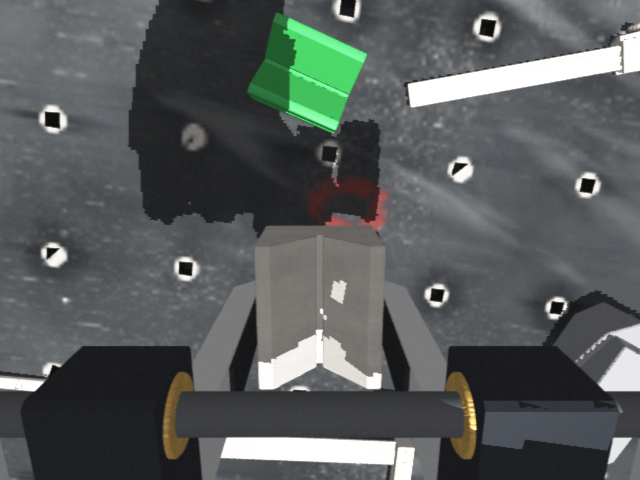

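The V-block is held, upright and square, at (320,300), with its centre 3.2 mm behind the TCP. Carrying it to the stand.

Call:
{"op": "arm_command", "data": {
  "motion": [
    [[0.015,0.008,0,0],[0.026,0.015,0,0],[0.026,0.015,0,0],[0.026,0.015,0,0],[0.026,0.015,0,0],[0.026,0.015,0,0],[0.026,0.015,0,0],[0.022,0.013,0,0],[0.015,0.006,0,0],[0,0,0,0]]
  ]
}}

```text
time: 12.12
ee_pos: [0.5756, 0.0345, 0.1137]
tcp_rot: [[-0.112, 0.99, -0.092], [0.993, 0.114, 0.025], [0.035, -0.088, -0.995]]
ft_force: [0.3, 1.3, -5.2]
width: 0.532
```

Call:
{"op": "arm_command", "data": {
  "motion": [
    [[0,0,0,0.085],[0,0,0,0.085],[0,0,0,0.085],[0,0,0,0.085],[0,0,0,0.085],[0,0,0,0.07],[0,0,0,0]]
  ]
}}

```text
time: 12.7
ee_pos: [0.5628, 0.0311, 0.0987]
tcp_rot: [[0.392, 0.912, -0.119], [0.92, -0.392, 0.019], [-0.029, -0.117, -0.993]]
ft_force: [-1.3, 0.5, -5.9]
width: 0.528
```

```bash
python3 -c "
from h import *
to_tool(.5923,.0342,68.4); print(robot.state()['tcp_rot'].round(3))"
```

```text
ee [0.5628 0.0311 0.0987] head 66.94 shift tool x,y [0.0144 0.0257] ('yaw', np.float64(-0.025)) t 12.7 width mm 49.6
[[ 0.392  0.912 -0.119]
 [ 0.92  -0.392  0.019]
 [-0.029 -0.117 -0.993]]
```

Call:
{"op": "arm_command", "data": {
  "motion": [
    [[0.008,0.015,0,-0.025],[0.007,0.015,0,0]]
  ],
  "force": 25
}}

```text
time: 12.87
ee_pos: [0.59, 0.0314, 0.0918]
tcp_rot: [[0.365, 0.922, -0.13], [0.93, -0.366, 0.017], [-0.032, -0.127, -0.991]]
ft_force: [0.7, -0.4, -4.4]
width: 0.531
```

```bash
python3 -c "
from h import *
to_tool(.5923,.0342,68.4); s=robot.state();print(s['tcp_rot'].round(3),s['joint_pos'].round(3))
g=grab('wrist'); W=cloud(g); s=robot.state(); T=(W-s['ee_pos'])@s['tcp_rot']
b=(abs(T[...,0])<.024)&(abs(T[...,1])<.05)&(T[...,2]>-.05)&(T[...,2]<.02)
for lo in(-.022,.019):
  m=b&(T[...,0]>lo)&(T[...,0]<lo+.004); t=T[m]; k=W[m]; i=t[:,2]<np.median(t[:,2])+.003
  q=np.polyfit(t[i,1],t[i,2],1); print(lo,i.sum(),'ymin',t[i,1].min().round(4),'slope',np.degrees(q[0]).round(2),'z0',q[1].round(4))
"
```

```text
ee [0.59   0.0314 0.0918] head 68.58 shift tool x,y [0.0035 0.0011] ('yaw', np.float64(0.003)) t 12.87 width mm 49.9
[[ 0.365  0.922 -0.13 ]
 [ 0.93  -0.366  0.017]
 [-0.032 -0.127 -0.991]] [-0.153  0.752  0.118  1.654 -0.138  0.874  1.229]
-0.022 1546 ymin -0.0369 slope -2.14 z0 -0.0276
0.019 1458 ymin -0.0368 slope -2.15 z0 -0.0277
```

Call:
{"op": "arm_command", "data": {
  "motion": [
    [[0.0035,0.005,0.008,0.003],[0,0.001,0.006,0]]
  ],
  "force": 20
}}

```text
time: 13.08
ee_pos: [0.5987, 0.0316, 0.0742]
tcp_rot: [[0.367, 0.922, -0.127], [0.93, -0.368, 0.016], [-0.031, -0.124, -0.992]]
ft_force: [0.4, 0.4, -6.2]
width: 0.529
```

```bash
python3 -c "
from h import *
to_tool(.5936,.0337,68.4); s=robot.state();print(s['tcp_rot'].round(3),s['ft_force'])
"
```

```text
ee [0.5987 0.0316 0.0742] head 68.45 shift tool x,y [ 0.0001 -0.0055] ('yaw', np.float64(0.001)) t 13.08 width mm 49.8
[[ 0.367  0.922 -0.127]
 [ 0.93  -0.368  0.016]
 [-0.031 -0.124 -0.992]] [ 0.42124033  0.41874138 -6.24580022]
```

Call:
{"op": "arm_command", "data": {
  "motion": [
    [[0,-0.007,0,0]]
  ]
}}

```text
time: 13.17
ee_pos: [0.5914, 0.0328, 0.0728]
tcp_rot: [[0.368, 0.921, -0.129], [0.929, -0.369, 0.015], [-0.033, -0.125, -0.992]]
ft_force: [0.5, 0.0, -4.7]
width: 0.532
```

```bash
cat >> h.py <<'E'
def blk(c=(.5831,.0379),a=-21.6):
    g=grab('wrist'); W=cloud(g); s=robot.state(); t=np.radians(a)
    F=(W[...,:2]-c)@np.array([[np.cos(t),-np.sin(t)],[np.sin(t),np.cos(t)]]); f,l,z=F[...,0],F[...,1],W[...,2]
    with np.errstate(invalid='ignore'):
        m=(abs(f)<.06)&(abs(l)<.035)&(z>.078)&(z<.125)
        for lo in(-.0235,.0185):
            k=m&(l>lo)&(l<lo+.005)&(f<.03); zz=z[k]; i=zz>np.percentile(zz,90)-.008; q=np.polyfit(f[k][i],zz[i],1)
            print('rail l',lo,'n',i.sum(),'fmin mm',(np.percentile(f[k][i],1)*1000).round(1),'slope deg',np.degrees(q[0]).round(2),'z at f=0 mm',(q[1]*1000).round(1))
        k=m&(f<0.02)&(z>.08); print('l range',np.percentile(l[k],[.5,99.5]).round(4)*1000)
    print('ft',s['ft_force'].round(1),'t',s['time']); return g
E
python3 -c "
from h import *
to_tool(.5936,.0337,68.4); blk()
"
```

```text
ee [0.5914 0.0328 0.0728] head 68.43 shift tool x,y [0.0017 0.0017] ('yaw', np.float64(0.0)) t 13.17 width mm 50.0
rail l -0.0235 n 1708 fmin mm -20.8 slope deg -4.13 z at f=0 mm 101.8
rail l 0.0185 n 1618 fmin mm -20.9 slope deg -3.98 z at f=0 mm 100.0
l range [-34.3  34.3]
ft [-3.5  1.3 -5.5] t 13.2167
```

Call:
{"op": "arm_command", "data": {
  "motion": [
    [[0.0017,-0.001,0.001,0],[0,0,0.0015,0]]
  ]
}}

```text
time: 13.38
ee_pos: [0.5853, 0.0368, 0.0707]
tcp_rot: [[0.366, 0.921, -0.136], [0.93, -0.367, 0.017], [-0.034, -0.132, -0.991]]
ft_force: [-0.5, 0.3, -0.4]
width: 0.53
```

```bash
python3 -c "
from h import *
to_tool(.5936,.0337,68.4); blk()
"
```

```text
ee [0.5853 0.0368 0.0707] head 68.53 shift tool x,y [0.0002 0.0088] ('yaw', np.float64(0.002)) t 13.38 width mm 49.8
rail l -0.0235 n 1848 fmin mm -27.9 slope deg -3.91 z at f=0 mm 99.4
rail l 0.0185 n 1845 fmin mm -28.0 slope deg -3.96 z at f=0 mm 97.4
l range [-34.3  34.3]
ft [-0.2  0.3 -3.6] t 13.4333
```

Call:
{"op": "arm_command", "data": {
  "motion": [
    [[0,0,-0.005,0],[0,0.003,-0.001,0],[0,0.0025,-0.001,0],[0,0,-0.0015,0]]
  ]
}}

```text
time: 13.77
ee_pos: [0.5921, 0.0344, 0.0801]
tcp_rot: [[0.365, 0.921, -0.134], [0.93, -0.366, 0.017], [-0.034, -0.131, -0.991]]
ft_force: [-0.2, 0.1, -5.1]
width: 0.532
```

```bash
python3 -c "
from h import *
to_tool(.5936,.0337,68.4); g=blk(); W=cloud(g); W[W[...,2]>.06]=np.nan; centring(W); save(g['frame'],'wrist5')
"
```

```text
ee [0.5921 0.0344 0.0801] head 68.57 shift tool x,y [-0.0001  0.0016] ('yaw', np.float64(0.003)) t 13.77 width mm 50.1
rail l -0.0235 n 1625 fmin mm -20.6 slope deg -3.77 z at f=0 mm 109.3
rail l 0.0185 n 1660 fmin mm -20.8 slope deg -3.72 z at f=0 mm 107.3
l range [-34.1  34.3]
ft [ 1.   0.5 -4.8] t 13.8167
top 3448 f mm [-39.4  51.7] l mm [-24.9  24.6]
base 3885 f mm [-59.9 -20.2] l mm [-29.7  29.8]
base at f -0.05 l [-23.5  29.6]
top at f -0.035 l [-24.9  24.6]
base at f -0.035 l [-29.8  29.6]
top at f -0.02 l [-25.   24.4]
base at f -0.02 l [-30.   29.8]
```

View pics/wrist5.png

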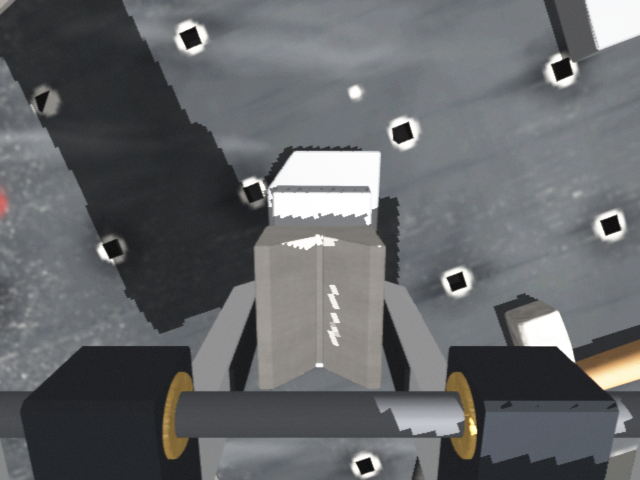

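Stand unmoved: its near top edge is still at -39.4 mm. The block hangs about 9 mm above it and on line. Lowering straight down.

Call:
{"op": "arm_command", "data": {
  "motion": [
    [[0,0,0.003,-0.003],[0,0,0.002,0],[0,0,0.001,0]]
  ]
}}

```text
time: 14.07
ee_pos: [0.592, 0.0342, 0.0745]
tcp_rot: [[0.363, 0.922, -0.132], [0.931, -0.364, 0.017], [-0.033, -0.129, -0.991]]
ft_force: [-0.0, -0.4, -5.4]
width: 0.53
```

```bash
python3 -c "
from h import *
to_tool(.5926,.034,68.4); g=blk()
"
```

```text
ee [0.592  0.0342 0.0745] head 68.73 shift tool x,y [0.     0.0007] ('yaw', np.float64(0.006)) t 14.07 width mm 49.8
rail l -0.0235 n 1637 fmin mm -20.7 slope deg -3.62 z at f=0 mm 103.7
rail l 0.0185 n 1645 fmin mm -21.0 slope deg -3.71 z at f=0 mm 101.7
l range [-34.3  34.4]
ft [ 0.7  0.2 -5. ] t 14.1167
```

Call:
{"op": "arm_command", "data": {
  "motion": [
    [[0,-0.0005,0.0015,0.003],[0,0,0.0015,0],[0,0,0.001,0]]
  ]
}}

```text
time: 14.37
ee_pos: [0.5903, 0.0345, 0.0701]
tcp_rot: [[0.366, 0.921, -0.134], [0.93, -0.367, 0.017], [-0.034, -0.131, -0.991]]
ft_force: [-1.7, 0.1, 1.9]
width: 0.534
```

```bash
python3 -c "
from h import *
to_tool(.5926,.034,68.4); g=blk()
"
```

```text
ee [0.5903 0.0345 0.0701] head 68.55 shift tool x,y [0.0004 0.0023] ('yaw', np.float64(0.003)) t 14.37 width mm 50.2
rail l -0.0235 n 1710 fmin mm -22.5 slope deg -3.17 z at f=0 mm 99.0
rail l 0.0185 n 1704 fmin mm -22.8 slope deg -3.08 z at f=0 mm 97.3
l range [-34.4  34.4]
ft [-1.6 -0.1 -1.4] t 14.4167
```

Contact: the block has started to level. Easing the grip and pressing on gently.

Call:
{"op": "arm_command", "data": {
  "motion": [
    [[0,0.0012,0.0015,0],[0,0.0005,0.0015,0],[0,0,0.001,0]]
  ],
  "force": 12
}}

```text
time: 14.67
ee_pos: [0.5908, 0.0343, 0.0676]
tcp_rot: [[0.365, 0.921, -0.135], [0.93, -0.366, 0.017], [-0.033, -0.132, -0.991]]
ft_force: [-3.7, -0.2, 9.4]
width: 0.531
```

```bash
python3 -c "
from h import *
to_tool(.5926,.034,68.4); g=blk()
"
```

```text
ee [0.5908 0.0343 0.0676] head 68.56 shift tool x,y [0.0004 0.0018] ('yaw', np.float64(0.003)) t 14.67 width mm 49.9
rail l -0.0235 n 1751 fmin mm -23.3 slope deg 0.75 z at f=0 mm 96.0
rail l 0.0185 n 1754 fmin mm -23.5 slope deg 0.59 z at f=0 mm 94.6
l range [-34.4  34.5]
ft [-2.1  0.1  4.6] t 14.7167
```

The block is flat lengthwise at -23.4 mm (target -23.3), with about 1.9° of roll left from the tool's lean. I'll soften the grip so it settles, then open.

Call:
{"op": "arm_command", "data": {
  "motion": [
    [[0,0,0,0],[0,0,0,0],[0,0,0,0]]
  ],
  "force": 3
}}

```text
time: 14.97
ee_pos: [0.591, 0.0343, 0.0678]
tcp_rot: [[0.366, 0.921, -0.134], [0.93, -0.367, 0.018], [-0.033, -0.131, -0.991]]
ft_force: [-0.9, -0.1, -0.3]
width: 0.53
```

```bash
python3 -c "
from h import *
to_tool(.5926,.034,68.4); g=blk()
"
```

```text
ee [0.591  0.0343 0.0678] head 68.55 shift tool x,y [0.0004 0.0016] ('yaw', np.float64(0.003)) t 14.97 width mm 49.9
rail l -0.0235 n 1746 fmin mm -23.2 slope deg 0.73 z at f=0 mm 96.1
rail l 0.0185 n 1737 fmin mm -23.4 slope deg 0.64 z at f=0 mm 94.7
l range [-34.4  34.4]
ft [-1.  -0.3 -0. ] t 15.0167
```

Call:
{"op": "arm_command", "data": {
  "motion": [
    [[0,0,0,0],[0,0,0,0],[0,0,0,0],[0,0,0,0],[0,0,-0.01,0],[0,0,-0.02,0],[0,0,-0.03,0],[0,0,-0.03,0],[0,0,-0.03,0],[0,0,0,0]]
  ],
  "hand": 1
}}

```text
time: 15.85
ee_pos: [0.6095, 0.0318, 0.194]
tcp_rot: [[0.366, 0.921, -0.132], [0.93, -0.367, 0.017], [-0.033, -0.129, -0.991]]
ft_force: [1.7, 1.2, 0.5]
width: 1.004
```

```bash
python3 - <<'E'
from h import *
to_tool(.5926,.034,68.4); g=blk(); save(g['frame'],'wrist6'); W=cloud(g); V=W.copy(); V[V[...,2]>.06]=np.nan; centring(V)
g=grab('scene'); save(cv2.resize(g['frame'][120:360,200:500],None,fx=2.4,fy=2.4,interpolation=cv2.INTER_CUBIC),'scene6')
E
```

```text
ee [0.6095 0.0318 0.194 ] head 68.52 shift tool x,y [-0.0041 -0.0164] ('yaw', np.float64(0.002)) t 15.85 width mm 94.4
rail l -0.0235 n 562 fmin mm -22.6 slope deg 0.13 z at f=0 mm 94.9
rail l 0.0185 n 571 fmin mm -22.7 slope deg 0.06 z at f=0 mm 95.0
l range [-25.7  23.7]
ft [-0.7 -0.4  0. ] t 15.9
top 2016 f mm [-38.1  54.9] l mm [-24.1  26.5]
base 2202 f mm [-59.9  58.8] l mm [-29.4  30. ]
base at f -0.05 l [-23.3  29.8]
top at f -0.035 l [-22.9  27. ]
base at f -0.035 l [-29.3  29.5]
top at f -0.02 l [-24.6  26.6]
base at f -0.02 l [-29.5  30. ]
base at f 0 l [25.9 29.8]
base at f 0.02 l [27.6 29.5]
base at f 0.035 l [28. 30.]
```

View pics/wrist6.png

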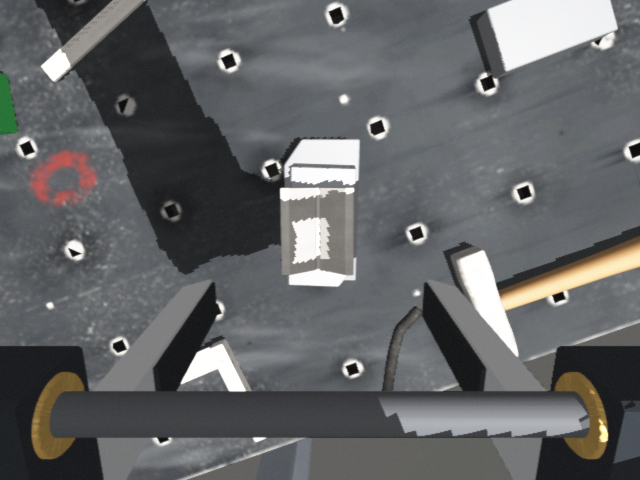

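The block stands level, both rails at 95.0 mm. The top wedge may have turned slightly, so I'll measure that and view the side.

```bash
python3 - <<'E'
from h import *
W=cloud(load('wrist')); t=np.radians(-21.6)
F=(W[...,:2]-(.5831,.0379))@np.array([[np.cos(t),-np.sin(t)],[np.sin(t),np.cos(t)]]); f,l,z=F[...,0],F[...,1],W[...,2]
with np.errstate(invalid='ignore'): top=(abs(z-.0535)<.0015)&(abs(f)<.07)&(abs(l)<.035)
bl=(abs(z-.095)<.0015)&(abs(f-.007)<.05)&(abs(l)<.04)
for n,m,rng in(('top near',top&(f<-.02),np.arange(-.022,.024,.006)),('block',bl&(f<.0),np.arange(-.023,.024,.0064)),('blockfar',bl&(f>.02),np.arange(-.023,.024,.0064)),('topfar',top&(f>.03),np.arange(-.022,.024,.006))):
    e=[]
    for a in rng:
        k=m&(l>a-.002)&(l<a+.002)
        if k.sum()>5: e.append((a,np.percentile(f[k],98 if 'far' in n else 2)))
    e=np.array(e); 
    if len(e)>2: q=np.polyfit(e[:,0],e[:,1],1); print(n,'edge f',(e[:,1]*1000).round(1),'yaw deg',-np.degrees(q[0]).round(1))
for n,m in(('top',top),('block',bl)):
    for lo in np.arange(-.04,.056,.006):
        k=m&(f>lo)&(f<lo+.006)
        if k.sum()>15: print(n,round(lo+.003,3),(np.percentile(l[k],[1,99])*1000).round(1))
for n,m in(('top near',top&(f<-.02)),('top far',top&(f>.035)),('rail-',bl&(l<-.015)),('rail+',bl&(l>.015))): print(n,m.sum(),z[m].mean().round(5),l[m].mean().round(4),f[m].mean().round(4))
E
```

```text
top near edge f [-37.8 -38.  -38.  -37.3 -37.3 -37.3 -37.3 -37. ] yaw deg -1.3
block edge f [-22.6 -20.7 -22.1 -22.1] yaw deg 0.4
blockfar edge f [36.4 36.6 36.  36. ] yaw deg 0.8
topfar edge f [53.7 53.9 54.5 54.5 54.4 55.1 55.1 49.1] yaw deg 2.8
top -0.037 [-21.9  26.2]
top -0.031 [-22.4  25.5]
top -0.025 [-22.5  26.3]
top 0.041 [-11.8   7.3]
top 0.047 [-24.4  19.5]
top 0.053 [-24.8  16.5]
block -0.025 [-25.4  23. ]
block -0.019 [-25.6  23.7]
block -0.013 [-25.6  23.7]
block -0.007 [-25.6  23.8]
block -0.001 [-25.7  23.3]
block 0.005 [-25.8  23.3]
block 0.011 [-25.8  23.4]
block 0.017 [-25.8  23.5]
block 0.023 [-25.2  23.5]
block 0.029 [-25.3  23.6]
block 0.035 [-25.4  23.7]
top near 1100 0.05308 0.0009 -0.0304
top far 693 0.05322 -0.0028 0.0491
rail- 941 0.09495 -0.022 0.0067
rail+ 917 0.09483 0.02 0.0062
```

View pics/scene6.png

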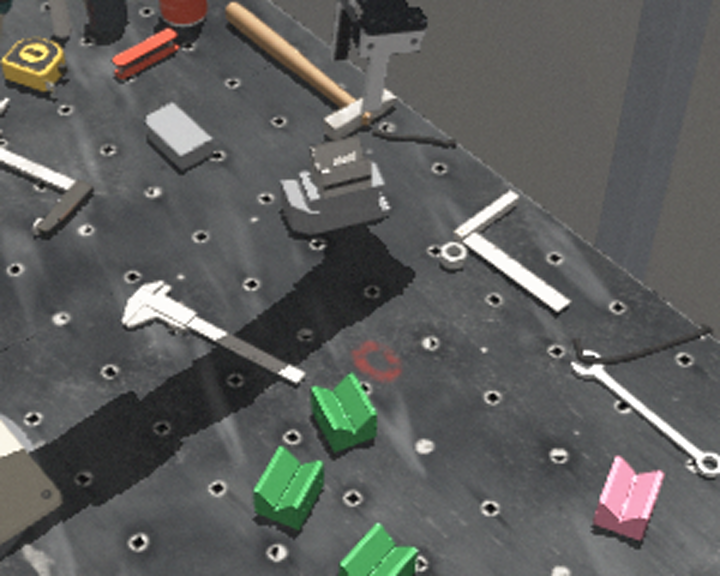

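The final scene crop shows the V-block upright on the wedge pair at (345,175), groove up and gripper clear above. The wedge moved by only 1–2 mm and about 1.5°, and everything is level, so I'm handing in.

```bash
python3 -c "
from workcell import robot
s=robot.state(); print(s['time'],s['ee_pos'],s['ft_force']); print(robot.finish_job())"
```

```text
15.95 [0.60626015 0.03195342 0.18959567] [-1.70171399  0.80786887 -0.53263947]
the job is handed in; nothing more can be done
None
```

The stand is built and the job is handed in at 15.95 s; no verdict was reported. I left the larger wedge where it lay and set the smaller one reversed and centred on its slope, letting it pivot flat in a gentle grip. Then I stood the bare steel V-block upright on the level top and let go. The look-alikes and the flat offcut were not touched.

**Last checks:**
- **Level:** the top reads 53.1 mm at one end and 53.2 mm at the other. The V-block's two rails read 94.8 and 94.95 mm, so it stands level with the groove up.
- **V-block position:** about 1 mm off the middle of the top.
- **Larger wedge:** unmoved.
- **Gripper:** about 95 mm above the block and touching nothing.

**Less than perfect:**
- **Tool lean:** the arm sagged under the load and the tool leaned about 7°, so I had to level the block by touching it down gently.
- **Early touch:** on the first try at lowering, the block seems to have touched the stand a few millimetres off. I lifted it and re-centred it.
- **Small shift:** by the end the smaller wedge had moved about 1–2 mm and turned about 1–2°. Individual edge readings for the turn ran from -1.3° to +2.8°, the last thrown by the sawn corner. I left it, since the top was still level.

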